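Rehang the spatter guard on its sprung hinge pin

TASK

The spatter guard hangs by its hinge in one of the two fixture stands on the welding table. Squeeze the two tabs on its hinge barrel together to draw the sprung hinge pin, lift the guard off, and lower it gently, without forcing it or striking either stand, into the other, empty stand, whose head is set a little higher or lower, so that the barrel lies fully down in both V saddles and the hinge pins at both ends are fully home in their holes. Let go of the guard and leave the can, the jar and the hammer where they are.

Things in the scene. Friction and masses are not known exactly. Their poses are not given: they have to be found in the camera images.
- guard_center (a point): Middle of the hinge axis of the loose grey guard (0.5 kg +-20%): steel barrel, diameter 22, from y=-90 to +71 mm; panel 92 wide, 5 thick, from z=-10 to -84. y runs along the axis to the sprung end, z up as it hangs. Barrel end y=-90 has a fixed stub pin; the sprung bolt's shoulder (diameter 16) stands at y=+90 when seated. Both pins: diameter 8, 6 mm long, tips chamfered 1.5 mm.
- guard_tab (a point): Centre of the outer face of the fixed tab, at guard (0,-30,+36) mm. Tab: upright steel plate on the barrel, 24 wide (x), 6 thick (y), top 52 mm above the axis. Twin tab of the sprung bolt: outer face at y=+30 when seated, +10 when drawn. Grip both outer faces here, fingers closing along y. Over both faces: 60 mm seated, 62 free, 40 squeezed home, then solid: carry by it.
- guard_pin (a joint): Draw of the sprung hinge pin, m: 0 when seated in a stand, -0.002 when sprung right out with the guard free, +0.020 fully drawn. The spring presses outwards with 8 N seated, 12 N drawn. A squeeze centred between the tabs shifts the guard 10 mm towards its sprung end: both pins then clear the ears by 4 mm and it lifts straight up. Let out at the same place, the pins move out both ways.
- full_stand_seat (a point): Fixed stand the guard hangs in at the start; the point is where the guard's centre lies when seated, 116 mm above the table. y along the hinge axis, z up. Two ears, inner faces at y=-90 and +90 mm, 12 thick, 36 wide, tops 14 above the axis, with 11 mm through holes on the axis, mouths chamfered 1.5 mm. The panel needs 100 mm of lift to pass over them. Low weld job at x = 30 to 80.
- empty_stand_seat (a point): The other stand, empty, alike (116 mm point fixed to its base), but its head (ears and saddles) is clamped at an unmeasured height: the true seat is up to 14 mm above or below this point. Feel for it. Two V saddles, 8 wide, 45 degree flanks, at y=-66 and +66 mm, carry the barrel. Guard fits either way round. Let out more than 3 mm too high, its pins catch on the ears instead of entering.
- can: Green upright can, 60 mm in diameter, 120 mm high, origin at its foot. A bystander.
- jar: White jar with a black lid, 60 mm in diameter, 55 mm high, origin at its foot. A bystander.
- hammer: Hammer lying on the table, 260 mm long, origin under its middle. A bystander.
Things that resemble listed ones, but are neither listed nor needed, are in the scene too. Leave any orange or yellow look-alike of the part that bears guard_center alone.

How it is judged:
By the outcome, as a careful person would: the job done as asked, in the order asked, and still so for the second after the job is handed in, with the robot touching nothing.
It also fails if it takes over 72 s, if anything falls off the work surface, if the arm or the gripper's body presses on something with over 40 N, if the wrist force passes 120 N, or if a joint passes its speed limit or range.

ROBOT

A 7-joint arm with a two-finger parallel gripper is mounted at the origin on the work surface. World frame = base frame: x ahead of the robot, y to its left, z up, the work surface at z = 0. Lengths are in m, angles in rad, forces in N, time in s.
With the tool pointing down it reaches from about 0.4 to 0.85 m from the base axis. Payload 10.4 kg.
Tool frame: the origin (TCP) lies midway between the tips of the shut fingers; the grasp point (between the pads) lies 19 mm behind it; z points along the fingers, y is the line along which they close (so a half turn about z gives the same grasp; the last joint's range is limited). The gripper opens to 87 mm and grips with 3 to 60 N. Pads are 19 mm wide; open, the fingers measure 117 mm over their backs; the gripper's body (75 mm by 190 mm) begins 51 mm behind the grasp point.
Start: joints at [-1.259, 0.332, -0.065, 1.46, 0.022, 1.35, -0.088], TCP at [0.205, 0.59, 0.223] pointing down, gripper open.
Joint ranges: [-2.6, 2.6], [-0.5, 2.12], [-1.47, 1.34], [0.16, 2.42], [-1.27, 4.41], [0.06, 2.06], [-2.6, 2.6]. Speed limits (rad/s): [2.22, 2.22, 2.79, 2.79, 3.14, 3.14, 3.14].

INTERFACE

Orientations are given as a unit quaternion [x, y, z, w].
In Python, from bench import r gives the robot as it stands.
- The arm moves only by the tool move_arm, never from a script. Its argument "targets" is a list of rows, each a list of 3 entries, a list of its own where there are three numbers: the shift along the tool's x, y, z in cm, then the turn, a rotation vector about the tool's x, y, z in rad, then the opening in per cent of the stroke, from 0 (shut) to 100 (fully open). In form: [[[x, y, z], [wx, wy, wz], gripper], ...]. A call has 1 to 20 rows; each row shifts and turns the commanded pose from where the row before left it, along the tool's axes as they then stand; what a row does not reach is not made up. A row lasts 1/8 s, in which the tool goes at most 62.5 mm and 10.7 degrees, less where a joint would pass 70% of its speed; a pose out of reach is approached as far as the arm can. A call with a gripper value outside its range is refused whole. The fingers move at their own pace and stop on an object; "grip_force" is the grip in N (left out, the last holds). Time passes only in rows, so rows that do not move let the fingers close. It gives the time, the measured TCP pose, the force, the opening and the grip force at its end, in the units of the state.
- r.read_state(): the state, without advancing time (a new reading comes with each control period).
- r.camera(name): name is "side" or "top" or "wrist"; returns a dict with "image" (400x640x3 uint8, blue, green, red), "vertical_fov" (degrees; the focal length in pixels is half the picture's height over the tangent of half this angle, whatever the lens; pixels are square), "cx", "cy" (the principal point, pixels), "cam_to_world" (4x4, takes a point from camera to world coordinates). Camera axes: x right, y down, z forward; pixel columns grow to the right and rows downward; lengths in m; the calibration is good to about 2 mm. A picture is of the moment at which its call begins. There is no depth.
- r.close_job(): hands the job in; it is judged then, once.
The state is a dict: "time": time; "joint_positions": joint angles; "joint_vel": joint speeds; "joint_torque": joint torques, N m; "ee_pos": TCP position; "eef_rot": TCP orientation; "ft_force": force on the tool from outside, world axes, zero at the start; "torque": the same for the moment, N m; "width": finger opening in m; "grip_force": force on a finger pad.
Only numpy, scipy, OpenCV 4.12 (cv2) and the standard library are available. Lean on these libraries where they do the work, as an engineer would, in place of code of your own. Each camera call takes 0.05 s, during which the arm holds its last target. There are 200 camera calls.

## Working session

There is one attempt and no reset: what is moved stays moved. The work goes in short steps, Python scripts to look and compute and a tool call to move; the robot and the scene stay as the last step left them, time stands still between calls to the robot, and variables do not carry over. Pictures are saved under pics/ and viewed, at most 10 in all, crops included, and the job is handed in when it is done.

Besides the shell and the picture viewer there is one more tool, called as name(argument=value, ...), one argument or row to a line, values as JSON. move_arm: Moves the arm, as the interface text tells. Its arguments: {"type":"object","properties":{"targets":{"type":"array"},"grip_force":{"type":"number"}},"required":["targets"]}

```bash
mkdir -p pics; ls; python3 - <<'E'
from bench import r
import cv2,numpy as np
s=r.read_state();print({k:np.round(v,3).tolist() for k,v in s.items()})
for n in ("side","top"):
    c=r.camera(n);cv2.imwrite(f"pics/{n}0.png",c["image"]);print(n,c["vertical_fov"],c["cx"],c["cy"],np.round(c["cam_to_world"],4).tolist())
E
```

```text
pics
{'time': 0.0, 'joint_positions': [-1.259, 0.333, -0.065, 1.461, 0.022, 1.35, -0.088], 'joint_vel': [-0.0, -0.001, 0.001, 0.0, 0.0, 0.002, 0.002], 'joint_torque': [0.001, -62.327, 0.026, -38.988, -0.061, 0.04, 0.0], 'ee_pos': [0.205, 0.59, 0.222], 'eef_rot': [0.167, 0.986, -0.001, -0.0], 'ft_force': [-0.514, 0.578, 0.492], 'torque': [-0.01, -0.011, 0.003], 'grip_force': 0.0, 'width': 0.087}
side 54.81634046577452 316.067124846379 202.80493467685255 [[-0.992, -0.0894, 0.0887, 0.4341], [-0.1248, 0.6044, -0.7869, 0.7397], [0.0167, -0.7917, -0.6107, 0.7969], [0.0, 0.0, 0.0, 1.0]]
top 53.87735169454512 313.7295993154832 193.82864110789484 [[0.0061, -0.9948, 0.1016, 0.4113], [-0.9999, -0.0045, 0.0158, -0.1355], [-0.0152, -0.1017, -0.9947, 1.1448], [0.0, 0.0, 0.0, 1.0]]
```

View pics/top0.png

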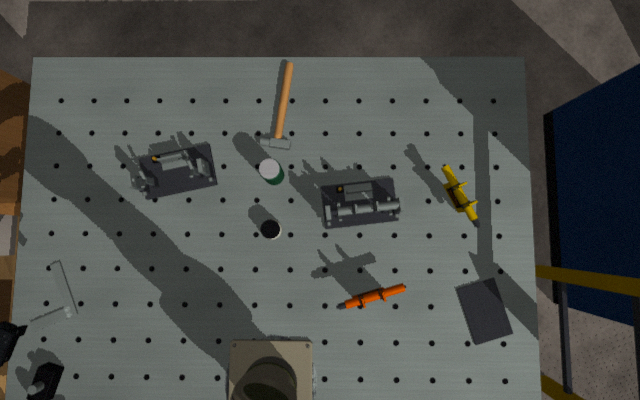

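View pics/side0.png

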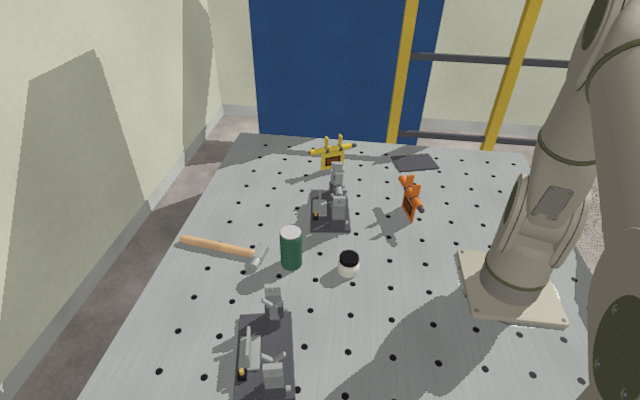

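The top picture shows the grey guard in a stand at (361,205) and the empty stand at (175,170). The can is at (271,170), the jar at (270,229) and the hammer at (285,100). What could be taken for the guard: grey (361,205), orange (372,297), yellow (460,193), and a shadow at (343,262). I choose the grey one and check it with a crop.

```bash
python3 - <<'E'
import cv2,numpy as np
t=cv2.imread("pics/top0.png");s=cv2.imread("pics/side0.png")
R=lambda im,x,y,w,h:cv2.resize(im[y:y+h,x:x+w],(400,300),interpolation=cv2.INTER_CUBIC)
m=np.vstack([np.hstack([R(t,310,165,100,75),R(t,125,130,100,75)]),np.hstack([R(s,280,150,120,90),R(s,200,280,160,120)])])
cv2.imwrite("pics/m0.png",m)
E
```

```text
(no output)
```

View pics/m0.png

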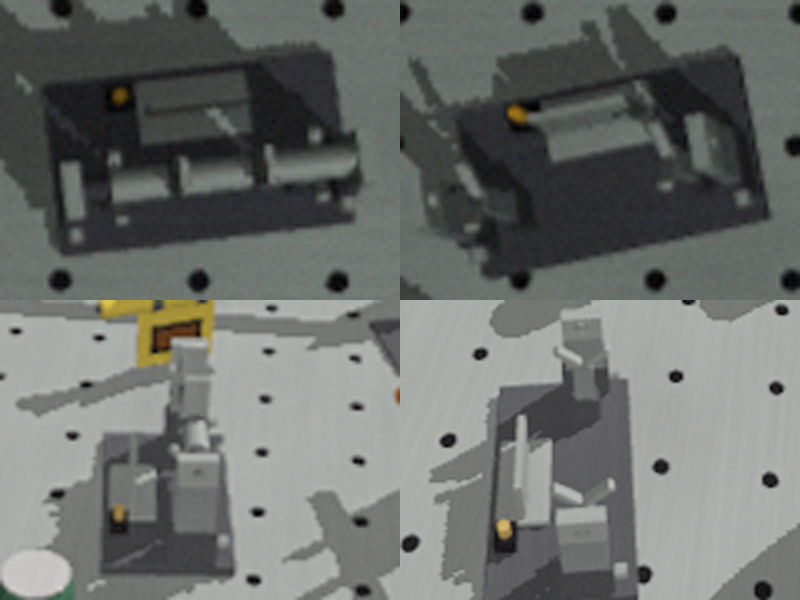

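The crop confirms it: the grey guard has its two tabs at about px (356,204) and (377,199), with its sprung end to the left (world +y). The other stand is empty with bare V saddles. The weld jobs lie on the +x side of both stands.

```bash
cat > h.py <<'E'
from bench import r
import cv2,numpy as np
from scipy.spatial.transform import Rotation as Ro
def ray(c,u,v,z):
    T=c["cam_to_world"];f=200/np.tan(np.radians(c["vertical_fov"])/2)
    d=T[:3,:3]@np.array([(u-c["cx"])/f,(v-c["cy"])/f,1]);o=T[:3,3]
    return o+d*(z-o[2])/d[2]
def proj(c,p):
    T=c["cam_to_world"];f=200/np.tan(np.radians(c["vertical_fov"])/2)
    q=T[:3,:3].T@(np.asarray(p)-T[:3,3]);return np.array([c["cx"]+f*q[0]/q[2],c["cy"]+f*q[1]/q[2]])
E
python3 - <<'E'
from h import *
t=r.camera("top");s=r.camera("side")
C=lambda u,v,x0,y0:(x0+u/4,y0+v/4)
for n,p,z in [("tabmid",C(226,165,310,165),.16),("barL",C(112,185,310,165),.116),("barR",C(358,160,310,165),.116),("earL",C(72,190,310,165),.13),
 ("E earL",C(472,180,25,130),.13),("E earR",C(710,148,25,130),.13),
 ("Eb1",C(458,115,25,130),.01),("Eb2",C(735,55,25,130),.01),("Eb3",C(770,215,25,130),.01),("Eb4",C(488,275,25,130),.01),
 ("Fb1",C(42,85,310,165),.01),("Fb2",C(330,45,310,165),.01),("Fb3",C(356,215,310,165),.01),("Fb4",C(62,253,310,165),.01)]:
    print(n,np.round(ray(t,*p,z),3))
w=r.camera("wrist");st=r.read_state()
Tt=Ro.from_quat(st["eef_rot"]);print("tool axes",np.round(Tt.as_matrix(),3).tolist())
print("cam in tool",np.round(Tt.inv().apply(w["cam_to_world"][:3,3]-st["ee_pos"]),3),np.round(Tt.as_matrix().T@w["cam_to_world"][:3,:3],3).tolist(),w["vertical_fov"])
E
```

```text
tabmid [ 0.481 -0.252  0.16 ]
barL [ 0.471 -0.183  0.116]
barR [ 0.488 -0.343  0.116]
earL [ 0.467 -0.157  0.13 ]
E earL [0.563 0.329 0.13 ]
E earR [0.584 0.173 0.13 ]
Eb1 [0.629 0.396 0.01 ]
Eb2 [0.674 0.193 0.01 ]
Eb3 [0.555 0.163 0.01 ]
Eb4 [0.511 0.368 0.01 ]
Fb1 [ 0.549 -0.137  0.01 ]
Fb2 [ 0.579 -0.346  0.01 ]
Fb3 [ 0.456 -0.363  0.01 ]
Fb4 [ 0.428 -0.152  0.01 ]
tool axes [[-0.944, 0.329, -0.0], [0.329, 0.944, -0.001], [-0.0, -0.001, -1.0]]
cam in tool [ 0.078  0.    -0.161] [[-0.001, -0.959, -0.285], [1.0, -0.0, -0.001], [0.001, -0.285, 0.959]] 59.678191774351774
```

move_arm(
  targets=[
    [[0,0,-1],[0,0,-0.155],100],
    [[0,0,-1],[0,0,-0.155],100],
    [[0,0,-1],[0,0,-0.155],100],
    [[-2,-5.2,0],[0,0,0],100],
    [[-2,-5.2,0],[0,0,0],100],
    [[-2,-5.2,0],[0,0,0],100],
    [[-2,-5.2,0],[0,0,0],100],
    [[-2,-5.2,0],[0,0,0],100],
    [[-2,-5.2,0],[0,0,0],100],
    [[-2,-5.2,0],[0,0,0],100],
    [[-2,-5.2,0],[0,0,0],100],
    [[0,-5,0],[0,0,0],100],
    [[0,-5,0],[0,0,0],100],
    [[0,-5,0],[0,0,0],100],
    [[0,-5,0],[0,0,0],100],
    [[0,-5,0],[0,0,0],100],
    [[0,-5,0],[0,0,0],100],
    [[0,-5,0],[0,0,0],100],
    [[0,-5,0],[0,0,0],100],
    [[0,-5,0],[0,0,0],100],
  ],
)

```text
time: 2.75
ee_pos: [0.4765, -0.249, 0.2527]
eef_rot: [-0.065, 0.998, 0.0, 0.0]
ft_force: [0.7, 0.6, -0.5]
width: 0.0872
grip_force: 0.0
```

```bash
python3 - <<'E'
from h import *
import pickle
w=r.camera("wrist");s=r.read_state();pickle.dump((w,s),open("w1.pkl","wb"));print(s["time"],s["ee_pos"],np.round(s["joint_positions"],2))
cv2.imwrite("pics/w1.png",w["image"])
E
```

```text
2.8 [ 0.47550469 -0.25542816  0.25276199] [-0.29  0.14  0.78  1.68 -0.1   1.36  2.2 ]
```

View pics/w1.png

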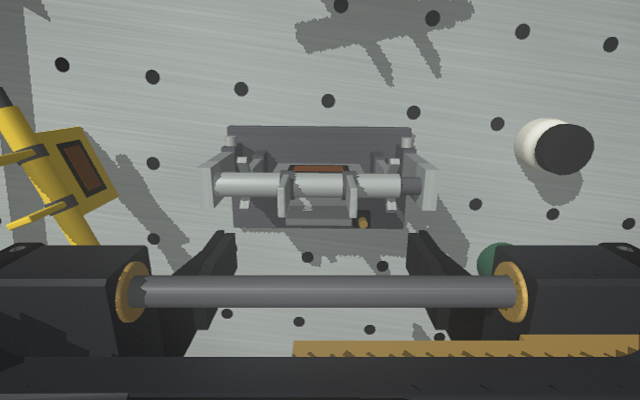

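The wrist view shows the guard with its left ear at (207,188), right ear at (428,188), and tabs at (284,200) and (353,198). The narrow sprung bolt is on the right (+y). I'll overlay the model and zoom.

```bash
cat >> h.py <<'E'
def boxpts(y0,y1,x0,x1,z0,z1):
    return np.array([[x,y,z] for y in(y0,y1) for x,z in((x0,z0),(x1,z0),(x1,z1),(x0,z1))])/1000
def draw(im,c,seat,yaw,boxes,off,k):
    Rz=Ro.from_euler('z',yaw,degrees=True).as_matrix()
    for b,col in boxes:
        q=[(np.array(proj(c,seat+Rz@p))-off)*k for p in boxpts(*b)];q=np.int32(q)
        for j in(0,4):cv2.polylines(im,[q[j:j+4]],True,col,1)
        for j in range(4):cv2.line(im,q[j].tolist(),q[j+4].tolist(),col,1)
E
python3 - <<'E'
from h import *
import pickle
w,s=pickle.load(open("w1.pkl","rb"))
im=cv2.resize(w["image"][115:240,185:445],None,fx=3,fy=3,interpolation=cv2.INTER_CUBIC)
draw(im,w,np.array([.4785,-.2536,.116]),7.5,[((-30,-24,-12,12,11,52),(0,0,255)),((24,30,-12,12,11,52),(0,0,255)),((-102,-90,-18,18,-14,14),(0,255,0)),((90,102,-18,18,-14,14),(0,255,0))],np.array([185,115]),3)
cv2.imwrite("pics/w1c.png",im)
E
```

```text
(no output)
```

View pics/w1c.png

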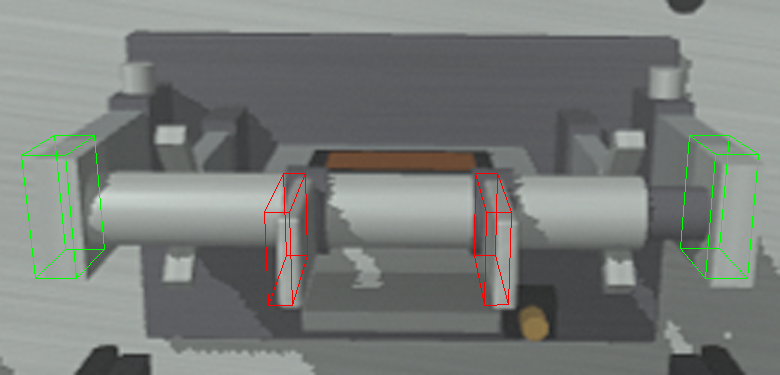

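```bash
python3 - <<'E'
from h import *
import pickle
from scipy.optimize import least_squares
w,s=pickle.load(open("w1.pkl","rb"))
ob=[((12,-30,52),(277,305)),((12,-24,52),(300,305)),((-12,-30,52),(278,215)),((-12,-24,52),(300,215)),((12,24,52),(487,306)),((12,30,52),(515,306)),((-12,30,52),(519,212)),
((18,-102,14),(36,278)),((18,-90,14),(85,278)),((-18,-102,14),(25,155)),((-18,-90,14),(75,153)),((18,90,14),(712,286)),((18,102,14),(752,286)),((-18,102,14),(757,156)),((-18,90,14),(712,160))]
P=np.array([a for a,_ in ob])/1e3;Q=np.array([b for _,b in ob])/3+[185,115]
def f(v,idx):
    Rz=Ro.from_euler('z',v[2]).as_matrix()
    return np.ravel([proj(w,np.array([v[0],v[1],.116+(v[3] if len(v)>3 else 0)])+Rz@P[i])-Q[i] for i in idx])
for idx in (range(7),range(7,15),range(15)):
  for n in (3,4):
    o=least_squares(f,[.478,-.25,.13,0][:n],args=(idx,),loss="soft_l1");print(np.round(o.x,4),np.round(np.degrees(o.x[2]),1),np.sqrt(np.mean(f(o.x,idx)**2)))
st=r.read_state();print(st["ee_pos"],np.degrees(Ro.from_quat(st["eef_rot"]).as_matrix()[:,1]))
M=Ro.from_quat(st["eef_rot"]).as_matrix();print(np.round(M,4),[np.round(M.T@(np.array([.478,-.252,.152])-st["ee_pos"]),4)])
E
```

```text
[ 0.4785 -0.2516  0.1283] 7.4 0.7469487275593211
[ 0.4798 -0.2515  0.1264 -0.0039] 7.2 0.5636136828910479
[ 0.479  -0.2523  0.1216] 7.0 1.2289346297230206
[ 0.4792 -0.2524  0.1217 -0.0006] 7.0 1.1879545898911812
[ 0.4787 -0.2518  0.1225] 7.0 1.144201234948083
[ 0.4792 -0.2517  0.1228 -0.0015] 7.0 1.0795939411774853
[ 0.47550469 -0.25542816  0.25276199] [-7.16822476 56.84525157 -0.20069214]
[[-9.921e-01 -1.251e-01  8.000e-04]
 [-1.251e-01  9.921e-01 -3.400e-03]
 [-3.000e-04 -3.500e-03 -1.000e+00]] [array([-0.0029,  0.0034,  0.1008])]
```

move_arm(
  targets=[
    [[-0.2,0.17,2],[0,0,0],100],
    [[-0.2,0.17,2],[0,0,0],100],
    [[0,0,2],[0,0,0],100],
    [[0,0,2],[0,0,0],100],
    [[0,0,2],[0,0,0],100],
    [[0,0,1],[0,0,0],100],
    [[0,0,1],[0,0,0],100],
    [[0,0,0],[0,0,0],100],
  ],
)

```text
time: 3.8
ee_pos: [0.4798, -0.2436, 0.1322]
eef_rot: [-0.065, 0.998, 0.0, -0.0]
ft_force: [-0.3, -0.1, 0.4]
width: 0.0873
grip_force: 0.0
```

```bash
python3 - <<'E'
from h import *
w=r.camera("wrist");st=r.read_state();print(st["ee_pos"],st["ft_force"])
M=Ro.from_quat(st["eef_rot"]).as_matrix();print([np.round(M.T@(np.array([.479,-.252,.133])-st["ee_pos"]),4)])
cv2.imwrite("pics/w2.png",w["image"])
E
```

```text
[ 0.48000494 -0.24373772  0.13266751] [0.10575018 1.1360577  0.87699174]
[array([ 0.0021, -0.0081, -0.0003])]
```

View pics/w2.png

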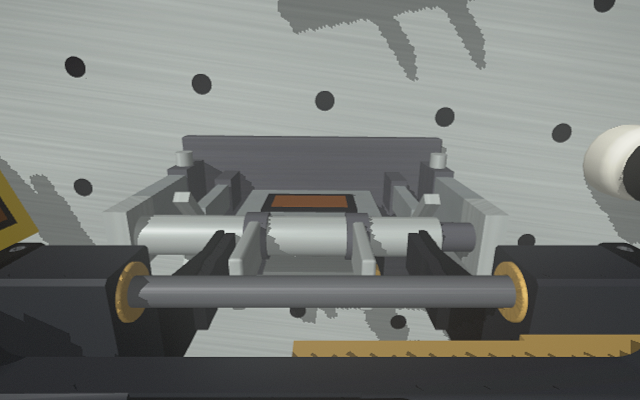

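The left tab (235,250) sits close to the left finger (232,240), while the right tab (365,250) has a wide gap. This agrees with the computed 8 mm shift along −y.

move_arm(
  targets=[
    [[0.1,-0.4,0],[0,0,0],100],
    [[0,-0.4,0],[0,0,0],100],
    [[0,0,0],[0,0,0],100],
    [[0,0,0],[0,0,0],100],
    [[0,0,0],[0,0,0],100],
  ],
)

```text
time: 4.47
ee_pos: [0.48, -0.2516, 0.1325]
eef_rot: [-0.065, 0.998, 0.0, 0.0]
ft_force: [0.6, 0.6, 0.2]
width: 0.0869
grip_force: 0.0
```

```bash
python3 - <<'E'
from h import *
w=r.camera("wrist");st=r.read_state();print(st["ee_pos"],st["ft_force"])
M=Ro.from_quat(st["eef_rot"]).as_matrix();print([np.round(M.T@(np.array([.479,-.252,.133])-st["ee_pos"]),4)])
cv2.imwrite("pics/w3.png",cv2.resize(w["image"][180:300,170:470],None,fx=2.5,fy=2.5))
E
```

```text
[ 0.48001962 -0.2516309   0.13249382] [-0.22730158 -0.27220753  0.08097154]
[array([ 0.0011, -0.0002, -0.0005])]
```

View pics/w3.png

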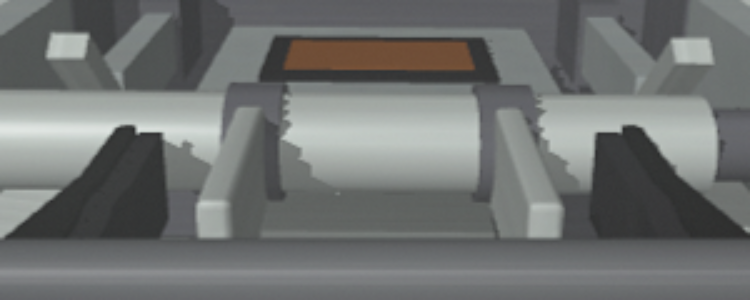

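Well centred: finger faces at 165 and 597, tabs at 197 and 562. Now I squeeze.

move_arm(
  targets=[
    [[0,0,0],[0,0,0],70],
    [[0,0,0],[0,0,0],60],
    [[0,0,0],[0,0,0],50],
    [[0,0,0],[0,0,0],40],
    [[0,0,0],[0,0,0],40],
    [[0,0,0],[0,0,0],40],
    [[0,0,0],[0,0,0],40],
    [[0,0,0],[0,0,0],40],
  ],
  grip_force=35,
)

```text
time: 5.52
ee_pos: [0.48, -0.2519, 0.1325]
eef_rot: [-0.065, 0.998, -0.0, 0.0]
ft_force: [1.0, -1.8, -2.2]
width: 0.0396
grip_force: 35.0
```

move_arm(
  targets=[
    [[0,0,-0.3],[0,0,0],40],
    [[0,0,-0.5],[0,0,0],40],
    [[0,0,-0.7],[0,0,0],40],
    [[0,0,0],[0,0,0],40],
    [[0,0,0],[0,0,0],40],
  ],
)

```text
time: 6.15
ee_pos: [0.48, -0.2516, 0.1474]
eef_rot: [-0.065, 0.998, 0.0, -0.0]
ft_force: [0.6, 0.2, -4.2]
width: 0.0398
grip_force: 35.0
```

move_arm(
  targets=[
    [[0,0,-1.3],[0,0,0],40],
    [[0,0,-2],[0,0,0],40],
    [[0,0,-2],[0,0,0],40],
    [[0,0,-2],[0,0,0],40],
    [[0,0,-2],[0,0,0],40],
    [[0,0,-2],[0,0,0],40],
    [[0,0,-2],[0,0,0],40],
    [[0,0,-1],[0,0,0],40],
    [[0,0,-1],[0,0,-0.045],40],
    [[0,0,0],[0,0,-0.044],40],
    [[0,0,0],[0,0,0],40],
  ],
)

```text
time: 7.52
ee_pos: [0.4798, -0.2517, 0.3005]
eef_rot: [-0.109, 0.994, 0.0, -0.0]
ft_force: [0.5, 0.7, -4.8]
width: 0.04
grip_force: 35.0
```

move_arm(
  targets=[
    [[-0.5,0.9,0],[0,0,0],40],
    [[-1,1.8,0],[0,0,0],40],
    [[-1.5,2.6,0],[0,0,0],40],
    [[-2,3.5,0],[0,0,0],40],
    [[-2,3.5,0],[0,0,0],40],
    [[-2,3.5,0],[0,0,0],40],
    [[-2,3.5,0],[0,0,0],40],
    [[-2,3.5,0],[0,0,0],40],
    [[-2,3.5,0],[0,0,0],40],
    [[-2,3.5,0],[0,0,0],40],
    [[-2,3.5,0],[0,0,0],40],
    [[-2,3.5,0],[0,0,0],40],
    [[-2,3.5,0],[0,0,0],40],
    [[-2,3.5,0],[0,0,0],40],
    [[-2,3.5,0],[0,0,0],40],
    [[-1.5,2.2,0],[0,0,0],40],
    [[-1,1.2,0],[0,0,0],40],
    [[-0.5,0.6,0],[0,0,0],40],
    [[0,0,0],[0,0,0],40],
    [[0,0,0],[0,0,0],40],
  ],
)

```text
time: 10.02
ee_pos: [0.6612, 0.3134, 0.3008]
eef_rot: [-0.109, 0.994, -0.0, 0.0]
ft_force: [0.6, -0.6, -5.4]
width: 0.0392
grip_force: 35.0
```

```bash
python3 - <<'E'
from h import *
import pickle
w=r.camera("wrist");s=r.read_state();c=r.camera("side");pickle.dump((w,s,c),open("w4.pkl","wb"));print(s["time"],s["ee_pos"],s["eef_rot"],np.round(s["joint_positions"],2),s["ft_force"],s["width"])
cv2.imwrite("pics/w4.png",w["image"]);cv2.imwrite("pics/s4.png",c["image"])
E
```

```text
10.075 [0.66126742 0.31339225 0.30089623] [-1.08821285e-01  9.94061322e-01 -9.48888911e-07  1.26337971e-04] [-0.75  0.59  0.45  0.99 -0.24  1.6   1.41] [-0.19677439  0.68096578 -4.93017212] 0.03972490118169008
```

View pics/w4.png

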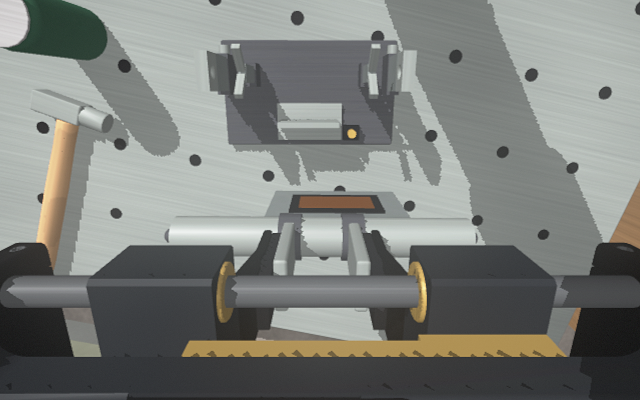

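```bash
python3 - <<'E'
from h import *
import pickle
w,s,c=pickle.load(open("w4.pkl","rb"))
a=cv2.resize(w["image"][30:155,190:425],None,fx=3.4,fy=3.4,interpolation=cv2.INTER_CUBIC)
cv2.imwrite("pics/w4c.png",a);print(a.shape)
E
```

```text
(425, 799, 3)
```

View pics/w4c.png

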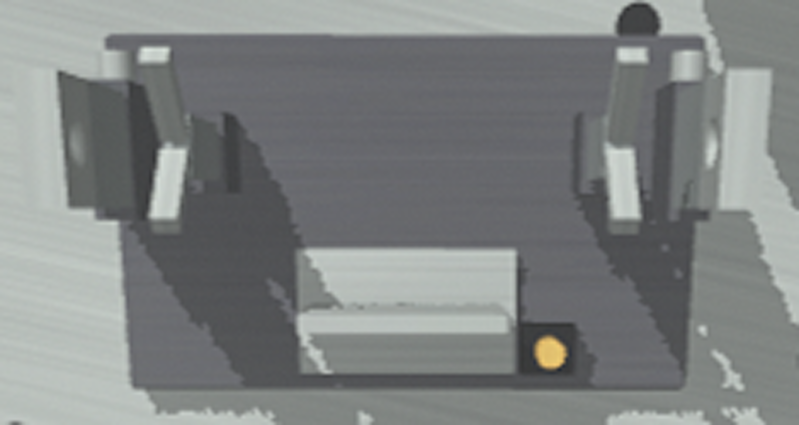

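Ear tops: the left one's inner edge runs (58,70)–(69,208), the right one's inner edge (726,70)–(720,210). The V bottoms are at (170,147) and (622,148), in crop pixels. I'll fit the seat, including head height.

```bash
python3 - <<'E'
from h import *
import pickle
from scipy.optimize import least_squares
w,s,c=pickle.load(open("w4.pkl","rb"))
ob=[((-18,-90,14),(58,70)),((18,-90,14),(69,208)),((-18,90,14),(726,70)),((18,90,14),(720,210)),((-18,102,14),(772,70)),((18,102,14),(767,210)),((-18,-102,14),(20,68)),((18,-102,14),(33,207)),((0,-66,-15.6),(170,147)),((0,66,-15.6),(621,148))]
P=np.array([a for a,_ in ob])/1e3;Q=np.array([b for _,b in ob])/3.4+[190,30]
def f(v,idx,h=0):
    Rz=Ro.from_euler('z',v[2]).as_matrix();h=v[3] if len(v)>3 else h
    return np.ravel([proj(w,np.array([v[0],v[1],.116+h])+Rz@P[i])-Q[i] for i in idx])
for idx in (range(4),range(8),range(10)):
    o=least_squares(f,[.568,.275,.21,0],args=(idx,),loss="soft_l1");print(np.round(o.x,4),np.round(np.degrees(o.x[2]),1),np.round(f(o.x,idx),1).tolist())
for h in(-.014,0,.014):
    o=least_squares(f,[.568,.275,.21],args=(range(10),h));print(h,np.round(o.x,4),o.cost)
# axis check: where TCP would project guard centre; commanded yaw
M=Ro.from_quat(s["eef_rot"]).as_matrix();print(np.degrees(np.arctan2(-M[0,1],M[1,1])))
E
```

```text
[ 0.5722  0.2792  0.2164 -0.0108] 12.4 [-0.1, -0.2, 0.2, 0.3, 0.4, 0.0, -0.5, -0.1]
[ 0.5719  0.2797  0.2156 -0.0121] 12.4 [0.9, -0.3, 1.1, -0.0, 0.7, 0.1, -0.2, -0.2, 0.3, 0.1, -1.3, -0.2, -1.0, 0.2, -1.0, 0.3]
[ 0.5721  0.2795  0.2156 -0.0114] 12.4 [0.5, -0.2, 0.7, 0.2, 0.7, 0.2, -0.2, -0.1, 0.3, 0.2, -1.3, -0.0, -1.4, 0.3, -1.4, 0.4, 2.1, -0.5, -0.1, -0.6]
-0.014 [0.5719 0.2794 0.2156] 8.933118112060846
0 [0.5727 0.2802 0.2161] 62.42890801484705
0.014 [0.5736 0.2809 0.2166] 310.8908801065179
12.494744438239657
```

The head is about 11 mm low, so the seat is about (0.572, 0.2795, 0.105) at yaw 12.4°. The tool yaw of 12.5° is fine. I move above it.

move_arm(
  targets=[
    [[0.6,-0.1,0],[0,0,0],40],
    [[1.2,-0.2,0],[0,0,0],40],
    [[2,-0.3,0],[0,0,0],40],
    [[2,-0.3,0],[0,0,0],40],
    [[2,-0.3,0],[0,0,0],40],
    [[1,-0.1,0],[0,0,0],40],
    [[0.5,-0.1,0],[0,0,0],40],
    [[0,0,0],[0,0,0],40],
    [[0,0,0],[0,0,0],40],
    [[0,0,0],[0,0,0],40],
  ],
)

```text
time: 11.38
ee_pos: [0.5738, 0.2804, 0.3003]
eef_rot: [-0.109, 0.994, -0.0, -0.0]
ft_force: [-0.1, -0.2, -4.0]
width: 0.0396
grip_force: 35.0
```

move_arm(
  targets=[
    [[0.1,-0.07,0.8],[0,0,0],40],
    [[0,0,1.6],[0,0,0],40],
    [[0,0,1.6],[0,0,0],40],
    [[0,0,1.6],[0,0,0],40],
    [[0,0,1.6],[0,0,0],40],
    [[0,0,1.6],[0,0,0],40],
    [[0,0,1.6],[0,0,0],40],
    [[0,0,1.6],[0,0,0],40],
    [[0,0,1.2],[0,0,0],40],
    [[0,0,0.8],[0,0,0],40],
    [[0,0,0.5],[0,0,0],40],
    [[0,0,0],[0,0,0],40],
    [[0,0,0],[0,0,0],40],
  ],
)

```text
time: 13.0
ee_pos: [0.573, 0.2795, 0.1561]
eef_rot: [-0.109, 0.994, 0.0, 0.0]
ft_force: [-0.2, -0.4, -4.2]
width: 0.0394
grip_force: 35.0
```

```bash
python3 - <<'E'
from h import *
import pickle
w=r.camera("wrist");s=r.read_state();pickle.dump((w,s),open("w5.pkl","wb"));print(s["time"],s["ee_pos"],s["ft_force"],s["torque"])
a=cv2.resize(w["image"][110:290,110:510],None,fx=2,fy=2,interpolation=cv2.INTER_CUBIC)
cv2.imwrite("pics/w5.png",a)
E
```

```text
13.05 [0.57299025 0.27955454 0.15608521] [-0.19296965 -0.41317832 -5.41931016] [-0.02035125  0.04540356  0.01021625]
```

View pics/w5.png

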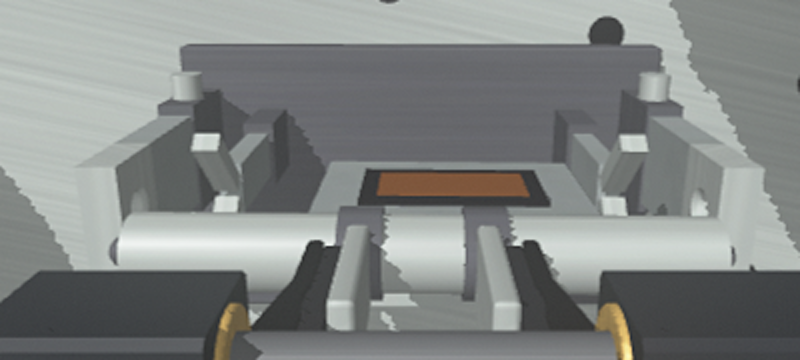

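The barrel (118–735) lies centred between the ears (118–722 inner edges) and clear of them. Now I lower it, feeling for contact.

move_arm(
  targets=[
    [[0,0,0.4],[0,0,0],40],
    [[0,0,0.4],[0,0,0],40],
    [[0,0,0.4],[0,0,0],40],
    [[0,0,0.4],[0,0,0],40],
    [[0,0,0.3],[0,0,0],40],
    [[0,0,0.2],[0,0,0],40],
    [[0,0,0.2],[0,0,0],40],
    [[0,0,0],[0,0,0],40],
  ],
)

```text
time: 14.05
ee_pos: [0.5727, 0.2794, 0.1324]
eef_rot: [-0.109, 0.994, -0.0, -0.0]
ft_force: [-0.9, -0.2, -5.1]
width: 0.0396
grip_force: 35.0
```

move_arm(
  targets=[
    [[0,0,0.2],[0,0,0],40],
    [[0,0,0.2],[0,0,0],40],
    [[0,0,0],[0,0,0],40],
    [[0,0,0],[0,0,0],40],
  ],
)

```text
time: 14.55
ee_pos: [0.5727, 0.2794, 0.1286]
eef_rot: [-0.109, 0.994, 0.0, 0.0]
ft_force: [0.2, -0.9, -4.8]
width: 0.0396
grip_force: 35.0
```

move_arm(
  targets=[
    [[0,0,0.1],[0,0,0],40],
    [[0,0,0.1],[0,0,0],40],
    [[0,0,0.1],[0,0,0],40],
    [[0,0,0],[0,0,0],40],
    [[0,0,0],[0,0,0],40],
  ],
)

```text
time: 15.18
ee_pos: [0.5727, 0.2795, 0.1256]
eef_rot: [-0.109, 0.994, 0.0, 0.0]
ft_force: [-0.8, 0.6, -3.6]
width: 0.0398
grip_force: 35.0
```

move_arm(
  targets=[
    [[0,0,0.1],[0,0,0],40],
    [[0,0,0.1],[0,0,0],40],
    [[0,0,0],[0,0,0],40],
    [[0,0,0],[0,0,0],40],
  ],
)

```text
time: 15.68
ee_pos: [0.573, 0.2794, 0.1244]
eef_rot: [-0.109, 0.994, 0.0, 0.0]
ft_force: [-3.0, -2.2, 6.5]
width: 0.0396
grip_force: 35.0
```

move_arm(
  targets=[
    [[0.1,0,0],[0,0,0],40],
    [[0,0,0],[0,0,0],40],
    [[0,0,0],[0,0,0],40],
  ],
)

```text
time: 16.05
ee_pos: [0.5718, 0.2794, 0.1236]
eef_rot: [-0.11, 0.994, 0.0, 0.0]
ft_force: [-1.5, -0.5, 2.7]
width: 0.0397
grip_force: 35.0
```

```bash
cat > st.py <<'E'
from h import *
s=r.read_state();M=Ro.from_quat(s["eef_rot"]).as_matrix()
print(s["time"],np.round(s["ee_pos"],4),"Ftool",np.round(M.T@s["ft_force"],1),"Mtool",np.round(M.T@s["torque"],2),s["width"])
E
python3 st.py
```

```text
16.05 [0.5718 0.2794 0.1236] Ftool [ 1.5 -0.1 -2.7] Mtool [-0.26  0.3  -0.08] 0.039739682213476325
```

move_arm(
  targets=[
    [[0.1,0,0],[0,0,0],40],
    [[0,0,0],[0,0,0],40],
    [[0,0,0],[0,0,0],40],
  ],
)

```text
time: 16.42
ee_pos: [0.5713, 0.2794, 0.1236]
eef_rot: [-0.11, 0.994, 0.0, 0.001]
ft_force: [4.1, 2.5, -1.9]
width: 0.0398
grip_force: 35.0
```

```bash
python3 st.py
```

```text
16.425 [0.5713 0.2794 0.1236] Ftool [-4.5  1.6  1.9] Mtool [-0.35 -1.29 -0.27] 0.03975771535889925
```

move_arm(
  targets=[
    [[0,0,0.1],[0,0,0],40],
    [[0,0,0],[0,0,0],40],
    [[0,0,0],[0,0,0],40],
  ],
)

```text
time: 16.8
ee_pos: [0.5714, 0.2794, 0.1235]
eef_rot: [-0.11, 0.994, 0.0, 0.001]
ft_force: [2.9, 2.3, 5.8]
width: 0.0394
grip_force: 35.0
```

```bash
python3 st.py
```

```text
16.8 [0.5714 0.2794 0.1235] Ftool [-3.3  1.7 -5.8] Mtool [-0.19 -0.68 -0.29] 0.03935737072003562
```

move_arm(
  targets=[
    [[-0.05,0,-0.08],[0,0,0],40],
    [[0,0,0],[0,0,0],40],
    [[0,0,0],[0,0,0],40],
  ],
)

```text
time: 17.18
ee_pos: [0.5714, 0.2794, 0.1235]
eef_rot: [-0.109, 0.994, 0.0, 0.0]
ft_force: [3.3, 2.9, 2.5]
width: 0.0394
grip_force: 35.0
```

```bash
python3 st.py
```

```text
17.175 [0.5714 0.2794 0.1235] Ftool [-3.9  2.1 -2.5] Mtool [-0.37 -0.94 -0.29] 0.0393969263480119
```

move_arm(
  targets=[
    [[-0.06,0,0],[0,0,0],44],
    [[0,0,0],[0,0,0],48],
    [[0,0,0],[0,0,0],52],
    [[0,0,0],[0,0,0],56],
    [[0,0,0],[0,0,0],60],
    [[0,0,0],[0,0,0],63],
    [[0,0,0],[0,0,0],66],
    [[0,0,0],[0,0,0],68],
    [[0,0,0],[0,0,0],68],
    [[0,0,0],[0,0,0],68],
  ],
  grip_force=25,
)

```text
time: 18.42
ee_pos: [0.5717, 0.2786, 0.1232]
eef_rot: [-0.109, 0.994, -0.0, -0.0]
ft_force: [-1.1, 0.7, 3.2]
width: 0.0589
grip_force: 2.9
```

```bash
python3 st.py
```

```text
18.425 [0.5717 0.2786 0.1232] Ftool [ 0.9  0.9 -3.2] Mtool [-0.22  0.25 -0.01] 0.05890151304013886
```

move_arm(
  targets=[
    [[0,0,0],[0,0,0],70],
    [[0,0,0],[0,0,0],72],
    [[0,0,0],[0,0,0],80],
    [[0,0,0],[0,0,0],90],
    [[0,0,0],[0,0,0],100],
    [[0,0,0],[0,0,0],100],
    [[0,0,0],[0,0,0],100],
  ],
)

```text
time: 19.3
ee_pos: [0.5718, 0.2792, 0.1234]
eef_rot: [-0.109, 0.994, 0.0, 0.0]
ft_force: [-0.1, 0.8, -0.1]
width: 0.0866
grip_force: 0.0
```

```bash
python3 - <<'E'
exec(open("st.py").read())
import pickle
w=r.camera("wrist");pickle.dump((w,s),open("w6.pkl","wb"));cv2.imwrite("pics/w6.png",w["image"])
E
```

```text
19.3 [0.5718 0.2792 0.1234] Ftool [-0.1  0.8  0.1] Mtool [-0.04  0.06 -0.03] 0.08664447500691107
```

No picture views are left, so I check the seating by touch. A 3 N pinch can't draw the 8 N spring, and it should stop at 60 mm if both pins are home.

move_arm(
  targets=[
    [[0,0,0],[0,0,0],80],
    [[0,0,0],[0,0,0],74],
    [[0,0,0],[0,0,0],70],
    [[0,0,0],[0,0,0],66],
    [[0,0,0],[0,0,0],62],
    [[0,0,0],[0,0,0],62],
    [[0,0,0],[0,0,0],62],
  ],
  grip_force=3,
)

```text
time: 20.23
ee_pos: [0.5721, 0.2783, 0.1233]
eef_rot: [-0.109, 0.994, -0.0, -0.0]
ft_force: [1.1, -5.7, 1.1]
width: 0.0601
grip_force: 3.0
```

```bash
python3 st.py
```

```text
20.225 [0.5721 0.2783 0.1233] Ftool [ 0.2 -5.8 -1.1] Mtool [ 1.1   0.14 -0.  ] 0.06010621362451575
```

move_arm(
  targets=[
    [[0,0,0],[0,0,0],72],
    [[0,0,0],[0,0,0],85],
    [[0,0,0],[0,0,0],100],
    [[0,0,0],[0,0,0],100],
    [[0,0,0],[0,0,0],100],
    [[0,0,-0.5],[0,0,0],100],
    [[0,0,-1],[0,0,0],100],
    [[0,0,-2],[0,0,0],100],
    [[0,0,-2],[0,0,0],100],
    [[0,0,-3],[0,0,0],100],
    [[0,0,-3],[0,0,0],100],
    [[0,0,-1],[0,0,0],100],
    [[0,0,0],[0,0,0],100],
    [[0,0,0],[0,0,0],100],
  ],
)

```text
time: 21.98
ee_pos: [0.5713, 0.2791, 0.2472]
eef_rot: [-0.109, 0.994, -0.0, -0.001]
ft_force: [0.2, -0.5, 0.7]
width: 0.0871
grip_force: 0.0
```

```bash
python3 -c "
from bench import r
print(r.close_job())"
```

```text
the job is handed in; nothing more can be done
None
```

I moved the guard from the full stand to the empty one, let go of it and handed the job in at about 22 s. A light pinch over the tabs read 60.1 mm, so both pins are home, and the barrel came to a firm stop in the saddles before release. I had no picture views left for a final look.

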